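Stack a flow cell in the tilted assembly nest

TASK

Build up the flow cell in the tilted nest: first the aluminium body, then the white spacer frame, then the orange cover plate, each set down (not dropped) fully home and square between the black corner posts, long side running up and down the slope and the same way up as it lies on the tray. Leave the finished stack in the nest, and leave the jar, the wash bottle and the carton where they are.

Things in the scene. Friction and masses are not known exactly. Their poses are not given: they have to be found in the camera images.
- pocket: Pocket of the assembly nest, fixed, tilted 25 degrees to face up and away from the robot. Origin: centre of the pocket floor (top of a dark 60 x 38 mm plinth), 66 mm above the bench; z points straight out of the pocket, 25 degrees from vertical, y is level, x runs down the slope. Around the plinth, 10 mm below the floor, lies an aluminium plate 130 x 100 mm.
- pocket_mouth (a point): Centre of the pocket's mouth, 43 mm along z from its floor. Four black L-shaped corner posts, 7 mm thick, enclose 67 (x) x 51 (y) mm, 1.5 mm clear of the parts on each side: straight to 36 mm above the floor, then flared outward as a lead-in to 43 mm. Between the posts the sides are open: 51 mm wide on the +y and -y sides (room for fingers), 27 mm on the x sides.
- nest: Foot of the nest on the bench: grey plate 150 x 110 x 8 mm, fixed. Origin at the centre of its underside, right below the pocket's origin; x points to the low side of the slope.
- tray: Flat green tray, fixed, 240 (x) x 250 (y) mm, floor 6 mm above the bench, 12 mm high lips along its two x edges only. Origin at the centre of its underside. Holds the three parts and the jar, one near each quarter, in any order.
- cell_body: The cell body, a solid aluminium block 64 (x) x 48 (y) x 20 (z) mm with fine dark channels on top, about 160 g, lying flat on the tray. Origin at the centre of its underside, z up.
- spacer: Spacer: white plastic frame 64 (x) x 48 (y) x 10 (z) mm, bars 9 mm wide round an open middle, about 50 g, lying flat on the tray. Origin at the centre of its underside, z up.
- cover: Cover plate: orange plate 64 (x) x 48 (y) x 10 (z) mm with a round clear window, about 60 g, lying flat on the tray. Origin at the centre of its underside, z up.
- jar: Bystander: small amber jar with white cap, 38 mm across, 45 mm high, on the tray. Origin at the centre of its underside.
- wash_bottle: Bystander: white wash bottle with blue cap and spout, 60 mm across, 180 mm high, on the bench beyond the work. Origin at the centre of its underside.
- carton: Bystander: white and red carton 45 (x) x 130 (y) x 32 (z) mm on the bench beyond the work. Origin at the centre of its underside.
Not all that is in view belongs to the job. Leave any blue look-alike of the spacer alone.

How it is judged:
By the outcome, as a careful person would: the job done as asked, in the order asked, and still so for the second after the job is handed in, with the robot touching nothing.
It also fails if it takes over 72 s, if anything falls off the work surface, if the arm or the gripper's body presses on something with over 40 N, if the wrist force passes 120 N, or if a joint passes its speed limit or range.

ROBOT

A 6-joint arm with a two-finger parallel gripper is mounted at the origin on the work surface. World frame = base frame: x ahead of the robot, y to its left, z up, the work surface at z = 0. Lengths are in m, angles in rad, forces in N, time in s.
With the tool pointing down it reaches from about 0.25 to 0.85 m from the base axis. Payload 12.5 kg.
Tool frame: the origin (TCP) lies at the very end of the fingers, on their centre line; the grasp point (between the pads) lies 19 mm behind it; z points along the fingers, y is the line along which they close (so a half turn about z gives the same grasp; the last joint's range is limited). The gripper opens to 93 mm and grips with 3 to 60 N. Pads are 15 mm wide; open, the fingers measure 128 mm over their backs; the gripper's body (75 mm by 188 mm) begins 65 mm behind the grasp point.
Start: joints at [-1.288, 0.351, 1.652, -0, 1.139, -0.085], TCP at [0.198, -0.513, 0.219] pointing down, gripper open.
Joint ranges: [-2.75, 2.75], [-0.79, 2.1], [0.01, 2.65], [-1.57, 4.71], [0.07, 3.14], [-2.87, 2.87]. Speed limits (rad/s): [2.22, 2.22, 2.79, 3.14, 3.14, 3.14].

INTERFACE

Orientations are given as a rotation vector (axis times angle).
In Python, from plant import sensors, get_image, arm gives the robot as it stands.
- The arm moves only by the tool servo_tool, never from a script. Its argument "series" is a list of rows, each an object of numbers: "jaw": the opening, from 0 (shut) to 1 (fully open); "dx", "dy", "dz": the shift along the tool's x, y, z in units of 40 mm (1.0 is 40 mm); "turn": the turn about the tool's z in units of 5 degrees (1.0 is 5 degrees). In form: [{"jaw": .., "dx": .., "dy": .., "dz": .., "turn": ..}, ...]. A call has 1 to 8 rows; each row shifts and turns the commanded pose from where the row before left it, along the tool's axes as they then stand; what a row does not reach is not made up. A row lasts 1/12 s, in which the tool goes at most 41.7 mm and 7.16 degrees, less where a joint would pass 70% of its speed; a pose out of reach is approached as far as the arm can. A call is refused whole if a number of a shift passes 1 or a number of a turn 1, either way. A call with a gripper value outside its range is refused whole. The fingers move at their own pace and stop on an object; "squeeze" is the grip in N (left out, the last holds). Time passes only in rows, so rows that do not move let the fingers close. It gives the time, the measured TCP pose, the force, the opening and the grip force at its end, in the units of the state.
- sensors.get_obs(): the state, without advancing time (a new reading comes with each control period).
- get_image(name): name is "scene" or "top"; returns a dict with "color" (420x560x3 uint8, blue, green, red), "fovy" (degrees; the focal length in pixels is half the picture's height over the tangent of half this angle, whatever the lens; pixels are square), "cx", "cy" (the principal point, pixels), "R" (3x3) and "t" (3): a world point X has camera coordinates R X + t. Camera axes: x right, y down, z forward; pixel columns grow to the right and rows downward; lengths in m; the calibration is good to about 2 mm. A picture is of the moment at which its call begins. There is no depth.
- arm.job_done(): hands the job in; it is judged then, once.
The state is a dict: "time_s": time; "qpos": joint angles; "dq": joint speeds; "joint_efforts": joint torques, N m; "position": TCP position; "ee_rot": TCP orientation; "contact_force": force on the tool from outside, world axes, zero at the start; "moment": the same for the moment, N m; "width": opening from 0.0 (shut) to 1.0 (fully open); "grasp_force": force on a finger pad.
Only numpy, scipy, OpenCV 4.12 (cv2) and the standard library are available. Lean on these libraries where they do the work, as an engineer would, in place of code of your own. Each camera call takes 0.05 s, during which the arm holds its last target. There are 200 camera calls.

## Working session

There is one attempt and no reset: what is moved stays moved. The work goes in short steps, Python scripts to look and compute and a tool call to move; the robot and the scene stay as the last step left them, time stands still between calls to the robot, and variables do not carry over. Pictures are saved under pics/ and viewed, at most 10 in all, crops included, and the job is handed in when it is done.

Besides the shell and the picture viewer there is one more tool, called by a JSON object that holds its "op" and its "data". servo_tool: Moves the arm, as the interface text tells. Its arguments: {"type":"object","properties":{"series":{"type":"array","items":{"type":"object","properties":{"jaw":{"type":"number"},"dx":{"type":"number"},"dy":{"type":"number"},"dz":{"type":"number"},"turn":{"type":"number"}}}},"squeeze":{"type":"number"}},"required":["series"]}

```bash
ls; mkdir -p pics; python3 - <<'E'
from plant import sensors,get_image
import cv2,pickle
o=sensors.get_obs(); print(o)
d={}
for n in("scene","top"):
    i=get_image(n); d[n]=i; cv2.imwrite(f"pics/{n}0.png",i["color"]); print(n,i["fovy"],i["cx"],i["cy"],i["R"].tolist(),i["t"])
pickle.dump(d,open("im0.pkl","wb"))
E
```

```text
pics
{'time_s': 0.0, 'qpos': array([-1.28760995e+00,  3.51246297e-01,  1.65240962e+00,  2.08713402e-05,
        1.13910323e+00, -8.45792012e-02]), 'dq': array([ 0.00044916, -0.0008072 ,  0.00094346, -0.00094989, -0.00180918,
       -0.00054735]), 'joint_efforts': array([-1.65845493e-03, -4.97327292e+01, -2.85255057e+01,  6.98199752e-02,
        2.57227285e-02, -9.78781736e-05]), 'position': array([ 0.1976866 , -0.51288119,  0.21810142]), 'ee_rot': array([-3.08748847e+00, -5.74208697e-01,  1.51980478e-04]), 'contact_force': array([-1.0567625 , -0.83540613,  0.07103829]), 'moment': array([ 0.02090395, -0.02850631,  0.01960705]), 'grasp_force': 0.0, 'width': 1.0018827846902176}
scene 52.44327746082022 275.8376573333851 207.44590310425733 [[0.17447579779741865, 0.9844204005992081, -0.021786942581487004], [0.5535079694410966, -0.11635365991005966, -0.8246761507347766], [-0.814363017178548, 0.13182678297534584, -0.5651854346515157]] [-0.11095806 -0.20482968  1.33351081]
top 43.73231971071299 279.8664441989171 217.69384778758933 [[-0.029229607202677338, -0.9994978302018513, -0.012235909633890388], [-0.9831548802055017, 0.03095687636882002, -0.18013370959815284], [0.18042203743136054, 0.0067645566947977225, -0.9835660268542422]] [0.0303515  0.56302557 1.14681761]
```

View pics/scene0.png

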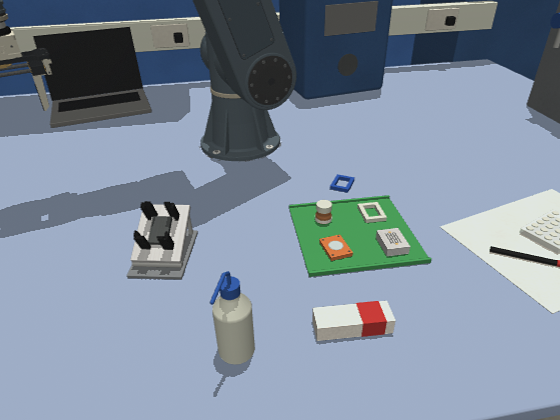

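View pics/top0.png

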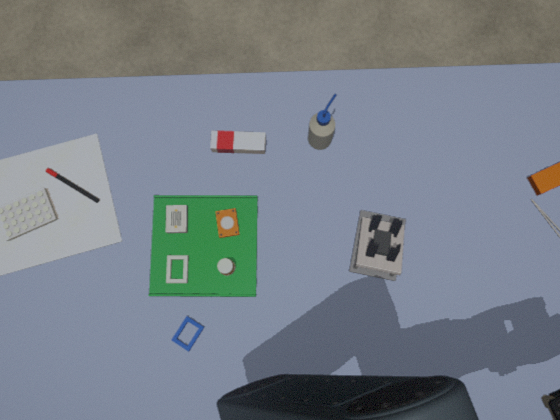

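Top view: tray spans about cols 150–259, rows 195–297, with body at (176,218), cover (227,223), spacer (177,269) and jar (225,266). The nest is at (379,245), bottle (322,125), carton (238,142). I'll zoom in to get masks.

```bash
python3 - <<'E'
import cv2,pickle,numpy as np
d=pickle.load(open("im0.pkl","rb")); c=d["top"]["color"]
a=cv2.resize(c[190:300,150:260],None,fx=3.6,fy=3.6,interpolation=cv2.INTER_NEAREST)
b=cv2.resize(c[205:285,340:420],(396,396),interpolation=cv2.INTER_NEAREST)
cv2.imwrite("pics/crop0.png",np.hstack([a,b]))
for n,(u,v) in dict(body=(168,225),cover=(220,230),spacer=(169,269),tray=(200,245),post=(395,222),plinth=(384,243),foot=(357,250),plate=(370,265)).items(): print(n,c[v,u],cv2.cvtColor(c[v:v+1,u:u+1],cv2.COLOR_BGR2HSV)[0,0])
E
```

```text
body [164 169 169] [ 30   8 169]
cover [ 46 108 167] [ 15 185 167]
spacer [167 172 168] [ 54   7 172]
tray [ 72 138  57] [ 66 150 138]
post [51 45 45] [120  30  51]
plinth [71 75 71] [60 14 75]
foot [85 86 82] [83 12 86]
plate [147 149 153] [ 10  10 153]
```

View pics/crop0.png

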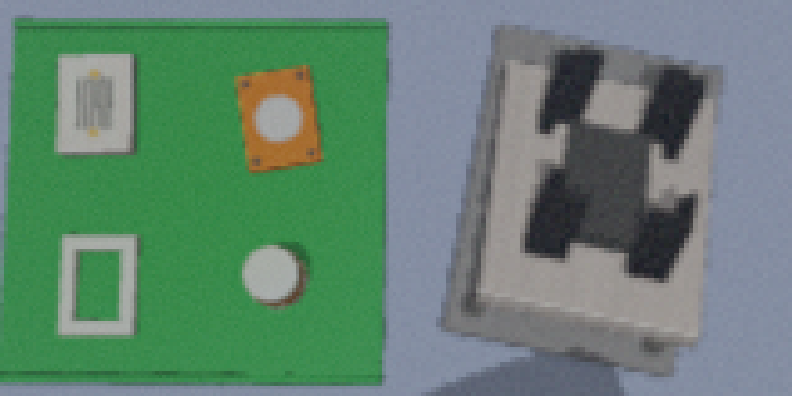

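```bash
cat > fit.py <<'E'
import cv2,numpy as np
from scipy.optimize import minimize
S=4
def proj(im,X):
    f=im["color"].shape[0]/2/np.tan(np.radians(im["fovy"])/2)
    p=X@im["R"].T+im["t"]; return f*p[:,:2]/p[:,2:]+[im["cx"],im["cy"]]
def box(x0,x1,y0,y1,z0,z1): return np.array([[x,y,z] for x in(x0,x1) for y in(y0,y1) for z in(z0,z1)])/1e3
def Rz(a): return np.array([[np.cos(a),-np.sin(a),0],[np.sin(a),np.cos(a),0],[0,0,1]])
def Ry(a): return np.array([[np.cos(a),0,np.sin(a)],[0,1,0],[-np.sin(a),0,np.cos(a)]])
def render(im,roi,hulls,holes=()):
    u0,u1,v0,v1=roi; m=np.zeros(((v1-v0)*S,(u1-u0)*S),np.uint8)
    for hs,c in((hulls,255),(holes,0)):
        for X in hs:
            p=(proj(im,X)+.5-[u0,v0])*S-.5
            h=cv2.convexHull(p.astype(np.float32))
            cv2.fillConvexPoly(m,np.round(h*16).astype(np.int32),c,shift=4)
    return cv2.GaussianBlur(cv2.resize(m,None,fx=1/S,fy=1/S,interpolation=cv2.INTER_AREA)/255.,(3,3),0.6)
def fit(im,roi,mask,model,p0):
    u0,u1,v0,v1=roi; mk=cv2.GaussianBlur(mask[v0:v1,u0:u1].astype(float),(3,3),0.6)
    e=lambda q:((render(im,roi,*model(np.array(q)*[.01,.01,.1]))-mk)**2).sum()
    q0=np.array(p0)/[.01,.01,.1]
    r=minimize(e,q0,method="Nelder-Mead",options=dict(initial_simplex=q0+np.vstack([[0,0,0],np.eye(3)]),xatol=1e-3,fatol=1e-3,maxiter=400))
    return r.x*[.01,.01,.1],r.fun
def partmodel(h,z,hole=False):
    def m(q):
        T=lambda X:X@Rz(q[2]).T+[q[0],q[1],z]
        return [T(box(-32,32,-24,24,0,h))],([T(box(-23,23,-15,15,h,h+.01))] if hole else [])
    return m
def nestT(q): return Rz(q[2])@Ry(np.radians(25)),np.array([q[0],q[1],.066])
def nestposts(q):
    R,t=nestT(q); o=[]
    for sx in(1,-1):
        for sy in(1,-1):
            for b in((25.5,40.5,25.5,32.5),(33.5,40.5,13.5,32.5)):
                o.append(box(sx*b[0],sx*b[1],sy*b[2],sy*b[3],-10,43)@R.T+t)
    return o,[]
def nestfoot(q):
    R,t=nestT(q)
    return [box(-75,75,-55,55,0,8)@Rz(q[2]).T+[q[0],q[1],0]],[]
def ground(im,u,v,z):
    f=im["color"].shape[0]/2/np.tan(np.radians(im["fovy"])/2)
    d=im["R"].T@np.array([(u-im["cx"])/f,(v-im["cy"])/f,1]); c=-im["R"].T@im["t"]
    return c+d*(z-c[2])/d[2]
def alpha(c):
    c=c.astype(float); return np.clip(1-(c[...,1]-(c[...,0]+c[...,2])/2)/72,0,1)
E
python3 - <<'E'
import pickle; from fit import *
d=pickle.load(open("im0.pkl","rb")); im=d["top"]; c=im["color"]; a=alpha(c)
for n,(u,v),h,hole in(("body",(176,218),20,0),("cover",(227,223),10,0),("spacer",(177,269),10,1)):
    g=ground(im,u,v,.01); roi=(u-21,u+21,v-21,v+21)
    if n=="cover": pass
    q,e=fit(im,roi,a,partmodel(h,.006,hole),[g[0],g[1],0]); print(n,q[:2].round(4),np.degrees(q[2]).round(2),round(e,2))
print("jar",ground(im,224,264,.05)); print("tray corners",[ground(im,u,v,.015).round(3) for u,v in((154,195),(258,195),(150,296),(256,297))])
roi=(345,420,205,285); roi=(340,420,205,285)
V=c.max(2); g=ground(im,383,243,.066)
q,e=fit(im,roi,(V<62)*1.,nestposts,[g[0],g[1],-.13]); print("nest",q[:2].round(4),np.degrees(q[2]).round(2),e)
m=render(im,roi,*nestposts(q)); vis=c[205:285,340:420].copy()
big=cv2.resize(vis,None,fx=5,fy=5,interpolation=cv2.INTER_NEAREST)
for H,col in((nestposts(q)[0],(0,0,255)),(nestfoot(q)[0],(0,255,0))):
    for X in H:
        p=(proj(im,X)+.5-[340,205])*5; cv2.polylines(big,[cv2.convexHull(p.astype(np.float32)).astype(np.int32)],True,col)
cv2.imwrite("pics/fit0.png",big)
E
```

```text
body [0.5756 0.2581] -0.29 7.2
cover [0.5633 0.1386] 7.12 1.67
spacer [0.4573 0.2569] -1.75 14.18
jar [0.46161917 0.14249823 0.05      ]
tray corners [array([0.635, 0.312, 0.015]), array([0.627, 0.064, 0.015]), array([0.396, 0.318, 0.015]), array([0.387, 0.074, 0.015])]
nest [ 0.5001 -0.2134] -13.13 98.22191488803841
```

View pics/fit0.png

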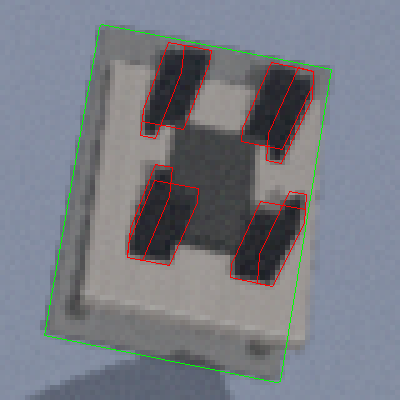

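Overlay: the foot outline (green) lies on the foot edges and the post outlines (red) are within about 1 px, so the nest yaw of −13° is plausible. I'll refine it with the foot silhouette and write a move helper.

```bash
cat > mv.py <<'E'
import sys,numpy as np
from plant import sensors
from scipy.spatial.transform import Rotation as Ro
def state():
    o=sensors.get_obs(); R=Ro.from_rotvec(o["ee_rot"]).as_matrix()
    return o,o["position"],R,np.degrees(np.arctan2(R[1,0],R[0,0]))
def plan(x,y,z,yaw):
    o,p,R,a=state(); c=np.radians(yaw); Rt=np.array([[np.cos(c),np.sin(c),0],[np.sin(c),-np.cos(c),0],[0,0,-1]])
    s=Rt.T@(np.array([x,y,z])-p)/.04
    print("turn",round((a-yaw)/5,2),"then d(units)",s.round(2),"rows>=",round(np.linalg.norm(s),1),"| now",p.round(4),"yaw",a.round(1),"t",round(o["time_s"],2))
if __name__=="__main__": plan(*map(float,sys.argv[1:5]))
E
python3 - <<'E'
import pickle; from fit import *
d=pickle.load(open("im0.pkl","rb")); im=d["top"]; c=im["color"].astype(float)
br=c[...,0]-c[...,2]; print("bench",br[215:225,345:350].mean(),br[270:280,345:349].mean(),"foot",br[245:255,356:358].mean())
roi=(340,420,205,285); bl=br[215:225,345:350].mean()
al=np.clip(1-cv2.GaussianBlur(br,(3,3),.8)/bl,0,1)
def whole(q):
    R,t=nestT(q); return nestfoot(q)[0]+nestposts(q)[0]+[box(-65,65,-50,50,-14,-10)@R.T+t],[]
q,e=fit(im,roi,al,whole,[.5,-.2134,-.23]); print("nest whole",q[:2].round(4),np.degrees(q[2]).round(2),e)
V=c.max(2)
def plinth(q):
    R,t=nestT(q); return [box(-30,30,-19,19,-1,0)@R.T+t]+nestposts(q)[0],[]
q,e=fit(im,roi,((V<100)&(np.abs(al)>-1))*1.*0+np.clip((112-V)/30,0,1)*(render(im,(0,560,0,420),[box(-42,44,-34,34,-2,45)@nestT(q)[0].T+nestT(q)[1]])>.1),plinth,q); print("plinth+posts",q[:2].round(4),np.degrees(q[2]).round(2),e)
E
python3 mv.py .583 .258 .12 -0.3
```

```text
bench 29.42 28.925 foot 1.9
nest whole [ 0.5    -0.2139] -13.52 64.70580735278693
plinth+posts [ 0.4998 -0.2128] -13.19 37.3661501828753
turn 4.27 then d(units) [  9.53 -19.32   2.45] rows>= 21.7 | now [ 0.1977 -0.5129  0.2182] yaw 21.1 t 0.1
```

{"op": "servo_tool", "data": {"series": [{"dx": 0.4, "dy": -0.85, "turn": 0.85, "jaw": 1}, {"dx": 0.4, "dy": -0.85, "turn": 0.85}, {"dx": 0.4, "dy": -0.85, "turn": 0.85}, {"dx": 0.4, "dy": -0.85, "turn": 0.85}, {"dx": 0.4, "dy": -0.85, "turn": 0.87}, {"dx": 0.4, "dy": -0.85}, {"dx": 0.4, "dy": -0.85}, {"dx": 0.4, "dy": -0.85}], "squeeze": 25}}

```text
$.series[0]: bad value
```

{"op": "servo_tool", "data": {"series": [{"dx": 0.4, "dy": -0.85}, {"dx": 0.4, "dy": -0.85}, {"dx": 0.4, "dy": -0.85}, {"dx": 0.4, "dy": -0.85}, {"dx": 0.4, "dy": -0.85}, {"dx": 0.4, "dy": -0.85}, {"dx": 0.4, "dy": -0.85}, {"dx": 0.4, "dy": -0.85}]}}

```text
$.series[0]: bad value
```

```bash
python3 mv.py .583 .258 .06 -0.3
```

```text
turn 4.27 then d(units) [  9.53 -19.32   3.95] rows>= 21.9 | now [ 0.1977 -0.5129  0.2182] yaw 21.1 t 0.1
```

{"op": "servo_tool", "data": {"series": [{"dx": 0.4, "dy": -0.85, "dz": 0, "turn": 0.85, "jaw": 1}, {"dx": 0.4, "dy": -0.85, "dz": 0, "turn": 0.85, "jaw": 1}, {"dx": 0.4, "dy": -0.85, "dz": 0, "turn": 0.85, "jaw": 1}, {"dx": 0.4, "dy": -0.85, "dz": 0, "turn": 0.85, "jaw": 1}, {"dx": 0.4, "dy": -0.85, "dz": 0, "turn": 0.87, "jaw": 1}, {"dx": 0.4, "dy": -0.85, "dz": 0, "turn": 0, "jaw": 1}, {"dx": 0.4, "dy": -0.85, "dz": 0, "turn": 0, "jaw": 1}, {"dx": 0.4, "dy": -0.85, "dz": 0, "turn": 0, "jaw": 1}], "squeeze": 25}}

```text
time_s: 0.77
position: [0.2872, -0.2274, 0.2186]
ee_rot: [-3.142, 0.009, -0.0]
contact_force: [0.5, -0.2, 0.1]
width: 1.001
grasp_force: 0.0
```

{"op": "servo_tool", "data": {"series": [{"dx": 0.4, "dy": -0.85, "dz": 0, "turn": 0, "jaw": 1}, {"dx": 0.4, "dy": -0.85, "dz": 0, "turn": 0, "jaw": 1}, {"dx": 0.4, "dy": -0.85, "dz": 0, "turn": 0, "jaw": 1}, {"dx": 0.4, "dy": -0.85, "dz": 0, "turn": 0, "jaw": 1}, {"dx": 0.4, "dy": -0.85, "dz": 0, "turn": 0, "jaw": 1}, {"dx": 0.4, "dy": -0.85, "dz": 0, "turn": 0, "jaw": 1}, {"dx": 0.4, "dy": -0.85, "dz": 0, "turn": 0, "jaw": 1}, {"dx": 0.4, "dy": -0.85, "dz": 0, "turn": 0, "jaw": 1}]}}

```text
time_s: 1.43
position: [0.4167, 0.0443, 0.2186]
ee_rot: [3.142, -0.007, -0.0]
contact_force: [0.2, -0.9, 0.6]
width: 1.002
grasp_force: 0.0
```

```bash
python3 mv.py .583 .258 .06 -0.3
```

```text
turn 0.01 then d(units) [ 4.13 -5.36  3.96] rows>= 7.8 | now [0.4167 0.0443 0.2186] yaw -0.3 t 1.43
```

{"op": "servo_tool", "data": {"series": [{"dx": 0.52, "dy": -0.67, "dz": 0.3, "turn": 0, "jaw": 1}, {"dx": 0.52, "dy": -0.67, "dz": 0.3, "turn": 0, "jaw": 1}, {"dx": 0.52, "dy": -0.67, "dz": 0.3, "turn": 0, "jaw": 1}, {"dx": 0.52, "dy": -0.67, "dz": 0.5, "turn": 0, "jaw": 1}, {"dx": 0.52, "dy": -0.67, "dz": 0.5, "turn": 0, "jaw": 1}, {"dx": 0.52, "dy": -0.67, "dz": 0.5, "turn": 0, "jaw": 1}, {"dx": 0.51, "dy": -0.67, "dz": 0.5, "turn": 0, "jaw": 1}, {"dx": 0.5, "dy": -0.67, "dz": 0.5, "turn": 0, "jaw": 1}]}}

```text
time_s: 2.1
position: [0.5832, 0.2573, 0.081]
ee_rot: [3.141, -0.007, -0.001]
contact_force: [0.2, 0.4, 0.6]
width: 0.996
grasp_force: 0.0
```

```bash
python3 mv.py .583 .258 .0095 -0.3; python3 - <<'E'
from plant import get_image; import cv2
i=get_image("top"); cv2.imwrite("pics/pre.png",cv2.resize(i["color"][150:310,120:280],None,fx=3.7,fy=3.7,interpolation=cv2.INTER_NEAREST))
E
```

```text
turn 0.01 then d(units) [-0.   -0.02  1.79] rows>= 1.8 | now [0.5832 0.2573 0.081 ] yaw -0.3 t 2.1
```

View pics/pre.png

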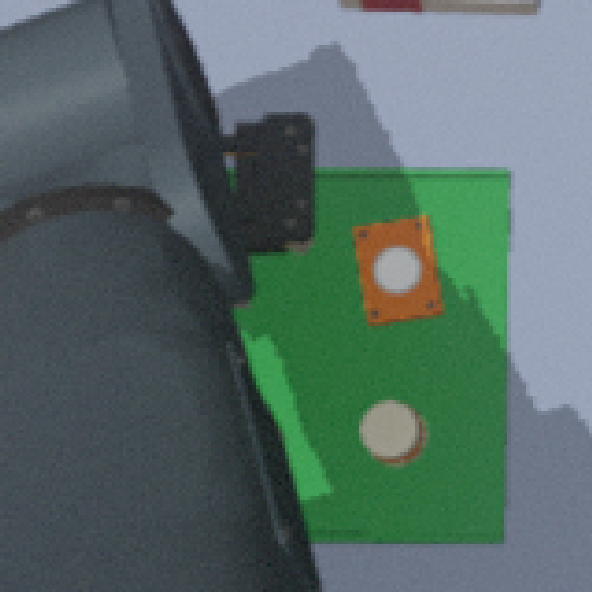

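Picture: the gripper sits over the body and hides it. Cover (at (398,270) in the crop) and jar are undisturbed. Going down to grip.

{"op": "servo_tool", "data": {"series": [{"dx": 0, "dy": 0, "dz": 0.8, "turn": 0, "jaw": 1}, {"dx": 0, "dy": 0, "dz": 0.7, "turn": 0, "jaw": 1}, {"dx": 0, "dy": 0, "dz": 0.28, "turn": 0, "jaw": 1}, {"dx": 0, "dy": 0, "dz": 0, "turn": 0, "jaw": 0}, {"dx": 0, "dy": 0, "dz": 0, "turn": 0, "jaw": 0}, {"dx": 0, "dy": 0, "dz": 0, "turn": 0, "jaw": 0}, {"dx": 0, "dy": 0, "dz": 0, "turn": 0, "jaw": 0}, {"dx": 0, "dy": 0, "dz": 0, "turn": 0, "jaw": 0}]}}

```text
time_s: 2.82
position: [0.5833, 0.256, 0.0129]
ee_rot: [-3.141, 0.008, -0.003]
contact_force: [-0.6, 0.6, -0.4]
width: 0.69
grasp_force: 0.0
```

{"op": "servo_tool", "data": {"series": [{"dx": 0, "dy": 0, "dz": 0, "turn": 0, "jaw": 0}, {"dx": 0, "dy": 0, "dz": 0, "turn": 0, "jaw": 0}]}}

```text
time_s: 2.98
position: [0.5829, 0.2559, 0.012]
ee_rot: [-3.141, 0.008, -0.001]
contact_force: [0.4, 2.7, 0.7]
width: 0.545
grasp_force: 1.4
```

{"op": "servo_tool", "data": {"series": [{"dx": 0, "dy": 0, "dz": 0, "turn": 0, "jaw": 0}, {"dx": 0, "dy": 0, "dz": 0, "turn": 0, "jaw": 0}, {"dx": 0, "dy": 0, "dz": 0, "turn": 0, "jaw": 0}, {"dx": 0, "dy": 0, "dz": -0.4, "turn": 0, "jaw": 0}, {"dx": 0, "dy": 0, "dz": -0.9, "turn": 0, "jaw": 0}, {"dx": 0, "dy": 0, "dz": -0.9, "turn": 0, "jaw": 0}, {"dx": 0, "dy": 0, "dz": -0.9, "turn": 0, "jaw": 0}, {"dx": 0, "dy": 0, "dz": -0.9, "turn": 0, "jaw": 0}]}}

```text
time_s: 3.65
position: [0.5821, 0.2556, 0.1726]
ee_rot: [3.141, -0.008, -0.002]
contact_force: [-0.2, 0.2, -2.5]
width: 0.514
grasp_force: 25.0
```

```bash
python3 - <<'E'
import numpy as np
q=np.array([.5,-.2135]); a=np.radians(-13.2); s,c=np.sin(np.radians(25)),np.cos(np.radians(25))
# part bottom-centre at pocket(px,pz); level-hold contact: near bottom corner near post top outer
P=lambda x,z:(q+np.array([np.cos(a),np.sin(a)])*(x*c+z*s)/1e3, .066+(-x*s+z*c)/1e3)
for n,x,z in(("uphill post outer top",-42,43),("mouth",0,43),("floor",0,0)): print(n,P(x,z))
E
python3 mv.py .5 -.2135 .17 -13.2
```

```text
uphill post outer top (array([ 0.48063324, -0.20895757]), np.float64(0.12272120183568533))
mouth (array([ 0.51769245, -0.21764973]), np.float64(0.10497123484257595))
floor (array([ 0.5   , -0.2135]), np.float64(0.066))
turn 2.59 then d(units) [ 0.68 11.89  0.07] rows>= 11.9 | now [0.5821 0.2556 0.1726] yaw -0.3 t 3.65
```

{"op": "servo_tool", "data": {"series": [{"dx": 0, "dy": 0.96, "dz": 0, "turn": 0.87, "jaw": 0}, {"dx": 0, "dy": 0.96, "dz": 0, "turn": 0.86, "jaw": 0}, {"dx": 0, "dy": 0.96, "dz": 0, "turn": 0.86, "jaw": 0}, {"dx": 0, "dy": 0.96, "dz": 0, "turn": 0, "jaw": 0}, {"dx": 0, "dy": 0.96, "dz": 0, "turn": 0, "jaw": 0}, {"dx": 0, "dy": 0.96, "dz": 0, "turn": 0, "jaw": 0}, {"dx": 0, "dy": 0.96, "dz": 0, "turn": 0, "jaw": 0}, {"dx": 0, "dy": 0.96, "dz": 0, "turn": 0, "jaw": 0}]}}

```text
time_s: 4.32
position: [0.5284, -0.0473, 0.1712]
ee_rot: [3.121, -0.361, -0.001]
contact_force: [1.2, -0.1, -2.0]
width: 0.513
grasp_force: 25.0
```

```bash
python3 mv.py .5127 -.2165 .15 -13.2
```

```text
turn -0.0 then d(units) [0.58 4.21 0.53] rows>= 4.3 | now [ 0.5284 -0.0473  0.1712] yaw -13.2 t 4.32
```

{"op": "servo_tool", "data": {"series": [{"dx": 0.1, "dy": 0.85, "dz": 0, "turn": 0, "jaw": 0}, {"dx": 0.12, "dy": 0.84, "dz": 0, "turn": 0, "jaw": 0}, {"dx": 0.12, "dy": 0.84, "dz": 0.1, "turn": 0, "jaw": 0}, {"dx": 0.12, "dy": 0.84, "dz": 0.2, "turn": 0, "jaw": 0}, {"dx": 0.12, "dy": 0.84, "dz": 0.2, "turn": 0, "jaw": 0}, {"dx": 0, "dy": 0, "dz": 0, "turn": 0, "jaw": 0}, {"dx": 0, "dy": 0, "dz": 0, "turn": 0, "jaw": 0}]}}

```text
time_s: 4.9
position: [0.5127, -0.2161, 0.1506]
ee_rot: [-3.12, 0.366, 0.003]
contact_force: [-0.2, 0.7, -1.7]
width: 0.513
grasp_force: 25.0
```

```bash
python3 mv.py .5127 -.2165 .132 -13.2; python3 - <<'E'
from plant import get_image; import cv2,numpy as np,pickle
i=get_image("scene"); j=get_image("top"); pickle.dump((i,j),open("im1.pkl","wb"))
a=cv2.resize(i["color"][160:280,110:230],(400,400),interpolation=cv2.INTER_CUBIC)
b=cv2.resize(j["color"][205:285,340:420],(400,400),interpolation=cv2.INTER_CUBIC)
cv2.imwrite("pics/hold1.png",np.hstack([a,b]))
E
```

```text
turn -0.04 then d(units) [0.   0.01 0.46] rows>= 0.5 | now [ 0.5127 -0.2161  0.1506] yaw -13.4 t 4.9
```

View pics/hold1.png

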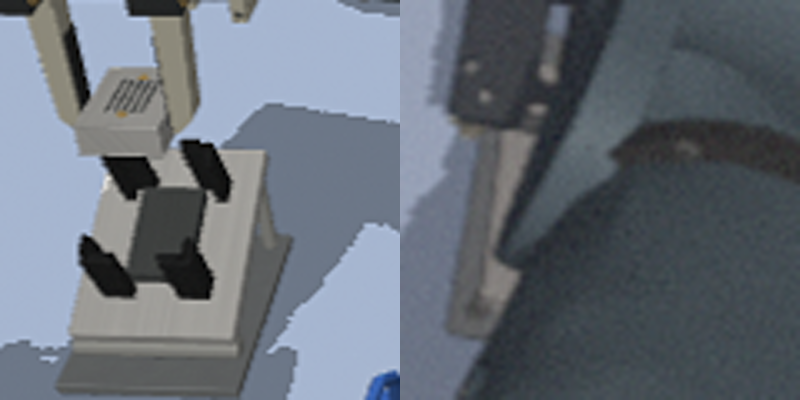

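Left: the body is held level above the uphill posts, well clear, with the open nest below. The top view is blocked by the arm. Now I'll press the near end on the uphill post tops to tilt it.

{"op": "servo_tool", "data": {"series": [{"dx": 0, "dy": 0, "dz": 0.25, "turn": 0, "jaw": 0}, {"dx": 0, "dy": 0, "dz": 0.2, "turn": 0, "jaw": 0}, {"dx": 0, "dy": 0, "dz": 0.1, "turn": 0, "jaw": 0}, {"dx": 0, "dy": 0, "dz": 0.1, "turn": 0, "jaw": 0}]}}

```text
time_s: 5.33
position: [0.5137, -0.2141, 0.1249]
ee_rot: [-3.12, 0.361, 0.0]
contact_force: [3.2, 3.5, 7.0]
width: 0.512
grasp_force: 25.0
```

{"op": "servo_tool", "data": {"series": [{"dx": 0, "dy": 0, "dz": 0.05, "turn": 0, "jaw": 0}, {"dx": 0, "dy": 0, "dz": 0.05, "turn": 0, "jaw": 0}]}}

```text
time_s: 5.5
position: [0.5146, -0.2144, 0.122]
ee_rot: [-3.12, 0.362, -0.003]
contact_force: [3.1, 4.5, 6.3]
width: 0.516
grasp_force: 25.0
```

{"op": "servo_tool", "data": {"series": [{"dx": 0, "dy": 0, "dz": 0.08, "turn": 0, "jaw": 0}, {"dx": 0, "dy": 0, "dz": 0.08, "turn": 0, "jaw": 0}, {"dx": 0, "dy": 0, "dz": 0.05, "turn": 0, "jaw": 0}, {"dx": 0, "dy": 0, "dz": 0, "turn": 0, "jaw": 0}]}}

```text
time_s: 5.83
position: [0.515, -0.2146, 0.1137]
ee_rot: [-3.121, 0.362, -0.005]
contact_force: [4.9, 3.1, 4.3]
width: 0.515
grasp_force: 25.0
```

{"op": "servo_tool", "data": {"series": [{"dx": 0, "dy": 0, "dz": -0.5, "turn": 0, "jaw": 0}, {"dx": 0, "dy": 0, "dz": -0.4, "turn": 0, "jaw": 0}, {"dx": 0, "dy": 0, "dz": 0, "turn": 0, "jaw": 0}, {"dx": 0, "dy": 0, "dz": 0, "turn": 0, "jaw": 0}]}}

```text
time_s: 6.17
position: [0.5138, -0.2148, 0.1491]
ee_rot: [3.12, -0.361, 0.002]
contact_force: [0.1, -0.1, -2.5]
width: 0.512
grasp_force: 25.0
```

```bash
python3 mv.py .5 -.2135 .14 -13.2; python3 - <<'E'
from plant import get_image; import cv2,numpy as np,pickle
from fit import *
i=get_image("scene"); pickle.dump(i,open("im2.pkl","wb"))
from mv import state
o,p,R,a=state(); 
a_=np.radians(-13.3)
k=5; u0,v0=110,160
b=cv2.resize(i["color"][160:280,110:230],None,fx=k,fy=k,interpolation=cv2.INTER_CUBIC)
def draw(X,col):
    h=cv2.convexHull(((proj(i,X)+.5-[u0,v0])*k).astype(np.float32)).astype(np.int32); cv2.polylines(b,[h],True,col)
for X in nestposts([.5,-.2135,a_])[0]: draw(X,(0,0,255))
T=np.radians(25); piv=p+[0,0,.007]
for t,col in((0,(0,255,0)),(25,(255,0,255))):
    X=(box(-32-7.3,32-7.3,-24,24,-13,7)@Ry(np.radians(t)).T)@Rz(a_).T+piv; draw(X,col)
cv2.imwrite("pics/tilt1.png",b)
E
```

```text
turn -0.0 then d(units) [-0.34  0.05  0.23] rows>= 0.4 | now [ 0.5138 -0.2148  0.1491] yaw -13.2 t 6.17
```

View pics/tilt1.png

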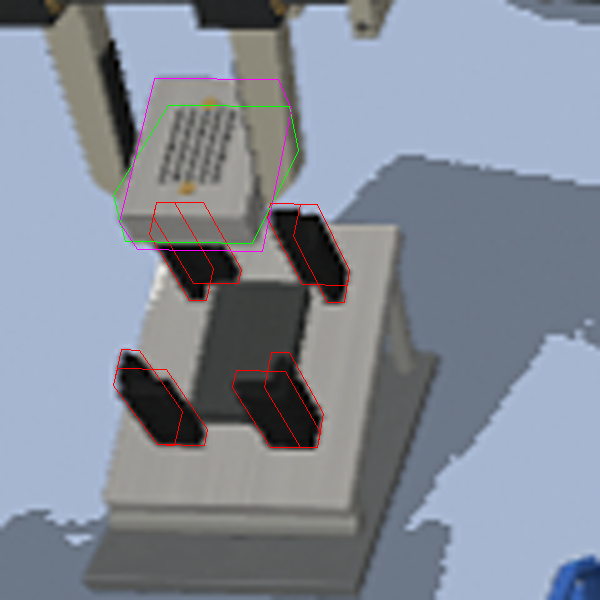

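Picture: the body is tilted about 25° and its top front edge matches the magenta 25° model. The post model matches within about 1 px. I'll fit tilt and offset numerically, without viewing.

```bash
cat > tilt.py <<'E'
import sys,pickle; from fit import *; from mv import state
def tiltfit(i,p,h,off,up,base,kind="grey",roi=(118,185,165,216)):
    u0,u1,v0,v1=roi; c=cv2.GaussianBlur(i["color"],(3,3),.6).astype(float)[v0:v1,u0:u1]
    br=c[...,0]-c[...,2]; V=c.max(2)
    if kind=="grey": m=(br<12)&(br>-14)&(V>105); w=~((br<=-14)|((V<105)&(np.arange(v0,v1)[:,None]<190)))
    else: m=(br<-55); w=np.ones_like(m)
    w=w.astype(float)
    def mod(q):
        R=Rz(np.radians(base))@Ry(np.radians(q[2])); 
        return R,p+Rz(np.radians(base))@np.array([q[0],q[3],q[1]+up*1e3])/1e3
    def e(q):
        R,t=mod(q); X=box(-32-off,32-off,-24,24,-up*1e3-h0,h-up*1e3-h0)@R.T+t
        return (w*(render(i,roi,[X])-m)**2).sum()
    global h0; h0=base_h
    q0=np.array([0,0,20.,0]); r=None
    for st in(0,12,25,35):
        q0=np.array([0,0,st,0.]); s=minimize(e,q0,method="Nelder-Mead",options=dict(initial_simplex=q0+np.vstack([np.zeros(4),np.diag([5,5,8,5])]),maxiter=500))
        if r is None or s.fun<r.fun: r=s
    print("dx,dz,tilt,dy (mm,deg)",r.x.round(1),"err",round(r.fun,1),"of",m.sum()); 
    for t in(0,10,20,25,30): 
        s=minimize(lambda q:e([q[0],q[1],t,q[2]]),[0,0,0],method="Nelder-Mead",options=dict(initial_simplex=[[0,0,0],[5,0,0],[0,5,0],[0,0,5]])); print(t,s.x.round(1),round(s.fun,1))
base_h=6.
E
python3 - <<'E'
import tilt,pickle; from mv import state
i=pickle.load(open("im2.pkl","rb")); o,p,R,a=state()
tilt.tiltfit(i,p,20,7.3,.007,-13.2)
from fit import *
# nest check in the scene camera
c=i["color"].astype(float); V=c.max(2); roi=(125,195,195,255)
m=(V<62)*1.; q,e=fit(i,roi,m,nestposts,[.5,-.2135,-.23]); print("nest by scene",q[:2].round(4),np.degrees(q[2]).round(1),round(e,1))
E
```

```text
dx,dz,tilt,dy (mm,deg) [-0.5  2.9 16.7  0.4] err 304.3 of 1006
0 [1.3 2.6 0.1] 392.0
10 [-0.4  4.3  0.2] 323.6
20 [0.8 2.9 1. ] 306.9
25 [0.  0.5 0.4] 318.8
30 [-0.9 -0.9 -0.1] 328.7
nest by scene [ 0.5034 -0.2135] -13.2 190.9
```

```bash
cat > pk.py <<'E'
import sys,numpy as np; from mv import plan,state
# pk.py zb off tipup pivup [xoff yoff mm]: TCP goal for part bottom at height zb over pocket floor
zb,off,tip,piv=map(float,sys.argv[1:5]); xo,yo=(list(map(float,sys.argv[5:7]))+[0,0])[:2]
s,c=np.sin(np.radians(25)),np.cos(np.radians(25)); a=np.radians(-13.2)
X,Z=off+xo,zb+piv; u=X*c+Z*s; z=66-X*s+Z*c-(piv-tip)
plan(.5+(u*np.cos(a)-yo*np.sin(a))/1e3,-.2135+(u*np.sin(a)+yo*np.cos(a))/1e3,z/1e3,-13.2)
E
python3 pk.py 50 7.3 6 13; python3 pk.py 0 7.3 6 13
```

```text
turn -0.0 then d(units) [0.5  0.05 0.88] rows>= 1.0 | now [ 0.5133 -0.2146  0.1483] yaw -13.2 t 6.22
turn -0.0 then d(units) [-0.03  0.05  2.01] rows>= 2.0 | now [ 0.5133 -0.2146  0.1483] yaw -13.2 t 6.22
```

{"op": "servo_tool", "data": {"series": [{"dx": 0.25, "dy": 0.05, "dz": 0, "turn": 0, "jaw": 0}, {"dx": 0.25, "dy": 0, "dz": 0.1, "turn": 0, "jaw": 0}, {"dx": 0, "dy": 0, "dz": 0.4, "turn": 0, "jaw": 0}, {"dx": 0, "dy": 0, "dz": 0.38, "turn": 0, "jaw": 0}, {"dx": 0, "dy": 0, "dz": 0, "turn": 0, "jaw": 0}, {"dx": -0.08, "dy": 0, "dz": 0.17, "turn": 0, "jaw": 0}, {"dx": -0.08, "dy": 0, "dz": 0.17, "turn": 0, "jaw": 0}, {"dx": 0, "dy": 0, "dz": 0, "turn": 0, "jaw": 0}]}}

```text
time_s: 6.88
position: [0.5253, -0.2195, 0.099]
ee_rot: [-3.12, 0.362, 0.003]
contact_force: [-0.4, -0.4, -1.9]
width: 0.512
grasp_force: 25.0
```

```bash
python3 pk.py 35 7.3 6 13;
```

```text
turn -0.01 then d(units) [ 0.02 -0.   -0.01] rows>= 0.0 | now [ 0.5253 -0.2195  0.099 ] yaw -13.2 t 6.88
```

{"op": "servo_tool", "data": {"series": [{"dx": -0.05, "dy": 0, "dz": 0.11, "turn": 0, "jaw": 0}, {"dx": -0.05, "dy": 0, "dz": 0.11, "turn": 0, "jaw": 0}, {"dx": 0, "dy": 0, "dz": 0, "turn": 0, "jaw": 0}]}}

```text
time_s: 7.13
position: [0.5218, -0.2188, 0.0908]
ee_rot: [-3.12, 0.362, 0.001]
contact_force: [-0.4, -0.7, -1.8]
width: 0.513
grasp_force: 25.0
```

```bash
python3 pk.py 25 7.3 6 13;
```

```text
turn -0.01 then d(units) [ 0.01 -0.    0.01] rows>= 0.0 | now [ 0.5218 -0.2188  0.0908] yaw -13.2 t 7.13
```

Clear at 25 mm. Continuing.

{"op": "servo_tool", "data": {"series": [{"dx": -0.05, "dy": 0, "dz": 0.11, "turn": 0, "jaw": 0}, {"dx": -0.05, "dy": 0, "dz": 0.11, "turn": 0, "jaw": 0}, {"dx": -0.03, "dy": 0, "dz": 0.06, "turn": 0, "jaw": 0}, {"dx": 0, "dy": 0, "dz": 0, "turn": 0, "jaw": 0}]}}

```text
time_s: 7.47
position: [0.5171, -0.2177, 0.0797]
ee_rot: [-3.121, 0.362, 0.0]
contact_force: [0.9, 0.5, -2.9]
width: 0.515
grasp_force: 25.0
```

{"op": "servo_tool", "data": {"series": [{"dx": -0.03, "dy": 0, "dz": 0.07, "turn": 0, "jaw": 0}, {"dx": -0.03, "dy": 0, "dz": 0.07, "turn": 0, "jaw": 0}, {"dx": 0, "dy": 0, "dz": 0, "turn": 0, "jaw": 0}]}}

```text
time_s: 7.72
position: [0.5146, -0.2171, 0.0741]
ee_rot: [-3.12, 0.362, 0.001]
contact_force: [1.1, -0.2, -2.9]
width: 0.519
grasp_force: 25.0
```

```bash
python3 pk.py 0 7.3 6 13;
```

```text
turn -0.01 then d(units) [-0.07 -0.    0.16] rows>= 0.2 | now [ 0.5146 -0.2171  0.0741] yaw -13.2 t 7.72
```

{"op": "servo_tool", "data": {"series": [{"dx": -0.03, "dy": 0, "dz": 0.07, "turn": 0, "jaw": 0}, {"dx": -0.03, "dy": 0, "dz": 0.07, "turn": 0, "jaw": 0}, {"dx": 0, "dy": 0, "dz": 0, "turn": 0, "jaw": 0}]}}

```text
time_s: 7.97
position: [0.5125, -0.2167, 0.0687]
ee_rot: [-3.121, 0.362, 0.0]
contact_force: [0.0, -1.0, -1.1]
width: 0.514
grasp_force: 25.0
```

{"op": "servo_tool", "data": {"series": [{"dx": -0.01, "dy": 0, "dz": 0.03, "turn": 0, "jaw": 0}, {"dx": -0.01, "dy": 0, "dz": 0.03, "turn": 0, "jaw": 0}, {"dx": 0, "dy": 0, "dz": 0, "turn": 0, "jaw": 0}]}}

```text
time_s: 8.22
position: [0.5124, -0.2166, 0.067]
ee_rot: [3.12, -0.362, 0.002]
contact_force: [1.3, 1.2, 4.8]
width: 0.511
grasp_force: 25.0
```

```bash
python3 pk.py 0 7.3 6 13;
```

```text
turn -0.01 then d(units) [-0.02 -0.01 -0.02] rows>= 0.0 | now [ 0.5124 -0.2166  0.067 ] yaw -13.2 t 8.22
```

{"op": "servo_tool", "data": {"series": [{"dx": 0, "dy": 0, "dz": 0.04, "turn": 0, "jaw": 0}, {"dx": 0, "dy": 0, "dz": 0.04, "turn": 0, "jaw": 0}, {"dx": 0, "dy": 0, "dz": 0, "turn": 0, "jaw": 0}]}}

```text
time_s: 8.47
position: [0.5132, -0.217, 0.0656]
ee_rot: [3.12, -0.362, 0.005]
contact_force: [-2.4, 2.9, 21.4]
width: 0.516
grasp_force: 25.0
```

{"op": "servo_tool", "data": {"series": [{"dx": 0, "dy": 0, "dz": 0.03, "turn": 0, "jaw": 0}, {"dx": 0, "dy": 0, "dz": 0, "turn": 0, "jaw": 0}]}}

```text
time_s: 8.63
position: [0.5135, -0.2171, 0.0652]
ee_rot: [3.119, -0.362, 0.006]
contact_force: [-2.9, 4.3, 30.9]
width: 0.515
grasp_force: 25.0
```

{"op": "servo_tool", "data": {"series": [{"dx": 0, "dy": 0, "dz": -0.07, "turn": 0, "jaw": 0}, {"dx": 0, "dy": 0, "dz": 0, "turn": 0, "jaw": 1}, {"dx": 0, "dy": 0, "dz": 0, "turn": 0, "jaw": 1}, {"dx": 0, "dy": 0, "dz": 0, "turn": 0, "jaw": 1}, {"dx": 0, "dy": 0, "dz": 0, "turn": 0, "jaw": 1}, {"dx": 0, "dy": 0, "dz": 0, "turn": 0, "jaw": 1}]}}

```text
time_s: 9.13
position: [0.5117, -0.2165, 0.0647]
ee_rot: [-3.12, 0.362, 0.001]
contact_force: [0.5, -0.4, 0.1]
width: 0.827
grasp_force: 0.0
```

{"op": "servo_tool", "data": {"series": [{"dx": 0.2, "dy": 0, "dz": -0.42, "turn": 0, "jaw": 1}, {"dx": 0.3, "dy": 0, "dz": -0.65, "turn": 0, "jaw": 1}, {"dx": 0.3, "dy": 0, "dz": -0.65, "turn": 0, "jaw": 1}, {"dx": 0, "dy": -0.3, "dz": -0.9, "turn": 0, "jaw": 1}, {"dx": 0, "dy": -0.9, "dz": -0.4, "turn": 0, "jaw": 1}, {"dx": 0, "dy": -1, "dz": 0, "turn": 0, "jaw": 1}, {"dx": 0, "dy": -1, "dz": 0, "turn": 0, "jaw": 1}, {"dx": 0, "dy": -1, "dz": 0, "turn": 0, "jaw": 1}]}}

```text
time_s: 9.8
position: [0.5816, -0.0587, 0.1861]
ee_rot: [3.121, -0.363, 0.001]
contact_force: [0.6, -0.3, 0.4]
width: 0.997
grasp_force: 0.0
```

```bash
python3 mv.py .465 .2567 .08 -1.75; python3 - <<'E'
from plant import get_image; import cv2,numpy as np,pickle
from fit import *
i=get_image("scene"); j=get_image("top"); pickle.dump((i,j),open("im3.pkl","wb"))
k=5; u0,v0=120,185
b=cv2.resize(i["color"][v0:v0+100,u0:u0+80],None,fx=k,fy=k,interpolation=cv2.INTER_CUBIC)
R,t=nestT([.5,-.2135,np.radians(-13.2)])
h=cv2.convexHull(((proj(i,box(-32,32,-24,24,0,20)@R.T+t)+.5-[u0,v0])*k).astype(np.float32)).astype(np.int32); cv2.polylines(b,[h],True,(255,0,255))
e=cv2.resize(j["color"][200:280,342:406],(400,500),interpolation=cv2.INTER_CUBIC)
cv2.imwrite("pics/body_in.png",np.hstack([b,e]))
E
```

```text
turn -2.3 then d(units) [-3.16 -7.79  2.65] rows>= 8.8 | now [ 0.5816 -0.0587  0.1861] yaw -13.3 t 9.8
```

View pics/body_in.png

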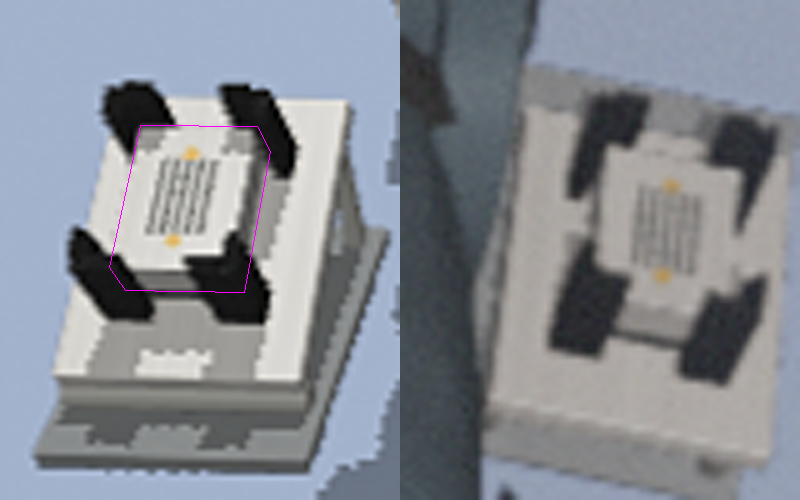

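Picture: the body sits square between the posts at floor level and matches the outline. Next is the spacer.

{"op": "servo_tool", "data": {"series": [{"dx": -0.3, "dy": -0.9, "dz": 0, "turn": -0.8, "jaw": 1}, {"dx": -0.3, "dy": -0.9, "dz": 0, "turn": -0.8, "jaw": 1}, {"dx": -0.3, "dy": -0.9, "dz": 0, "turn": -0.7, "jaw": 1}, {"dx": -0.4, "dy": -0.9, "dz": 0, "turn": 0, "jaw": 1}, {"dx": -0.4, "dy": -0.9, "dz": 0, "turn": 0, "jaw": 1}, {"dx": -0.4, "dy": -0.9, "dz": 0.2, "turn": 0, "jaw": 1}, {"dx": -0.4, "dy": -0.8, "dz": 0.4, "turn": 0, "jaw": 1}, {"dx": -0.4, "dy": -0.7, "dz": 0.5, "turn": 0, "jaw": 1}]}}

```text
time_s: 10.57
position: [0.4882, 0.2238, 0.1422]
ee_rot: [-3.14, 0.047, -0.003]
contact_force: [0.9, -0.6, -0.4]
width: 0.998
grasp_force: 0.0
```

```bash
python3 mv.py .4613 .2569 .03 -1.75
```

```text
turn 0.01 then d(units) [-0.7  -0.81  2.8 ] rows>= 3.0 | now [0.4882 0.2238 0.1422] yaw -1.7 t 10.57
```

{"op": "servo_tool", "data": {"series": [{"dx": -0.35, "dy": -0.41, "dz": 0.6, "turn": 0, "jaw": 1}, {"dx": -0.35, "dy": -0.4, "dz": 0.7, "turn": 0, "jaw": 1}, {"dx": 0, "dy": 0, "dz": 0.9, "turn": 0, "jaw": 1}, {"dx": 0, "dy": 0, "dz": 0.6, "turn": 0, "jaw": 1}, {"dx": 0, "dy": 0, "dz": 0, "turn": 0, "jaw": 1}, {"dx": 0, "dy": 0, "dz": 0, "turn": 0, "jaw": 1}]}}

```text
time_s: 11.07
position: [0.4612, 0.2549, 0.0294]
ee_rot: [3.14, -0.048, -0.003]
contact_force: [0.3, 0.2, 1.1]
width: 1.002
grasp_force: 0.0
```

```bash
python3 mv.py .4613 .2569 .0085 -1.75
```

```text
turn 0.0 then d(units) [ 0.   -0.05  0.52] rows>= 0.5 | now [0.4612 0.2549 0.0294] yaw -1.7 t 11.07
```

{"op": "servo_tool", "data": {"series": [{"dx": 0, "dy": -0.05, "dz": 0.3, "turn": 0, "jaw": 1}, {"dx": 0, "dy": 0, "dz": 0.23, "turn": 0, "jaw": 1}, {"dx": 0, "dy": 0, "dz": 0, "turn": 0, "jaw": 0.65}, {"dx": 0, "dy": 0, "dz": 0, "turn": 0, "jaw": 0.65}, {"dx": 0, "dy": 0, "dz": 0, "turn": 0, "jaw": 0.6}, {"dx": 0, "dy": 0, "dz": 0, "turn": 0, "jaw": 0.6}], "squeeze": 15}}

```text
time_s: 11.57
position: [0.4618, 0.2575, 0.0092]
ee_rot: [-3.141, 0.047, -0.001]
contact_force: [0.6, -0.3, -0.2]
width: 0.764
grasp_force: 0.0
```

```bash
python3 mv.py .4613 .2569 .0085 -1.75
```

```text
turn 0.0 then d(units) [-0.01  0.02  0.02] rows>= 0.0 | now [0.4618 0.2575 0.0092] yaw -1.7 t 11.57
```

Close and lift.

{"op": "servo_tool", "data": {"series": [{"dx": 0, "dy": 0, "dz": 0, "turn": 0, "jaw": 0}, {"dx": 0, "dy": 0, "dz": 0, "turn": 0, "jaw": 0}, {"dx": 0, "dy": 0, "dz": 0, "turn": 0, "jaw": 0}, {"dx": 0, "dy": 0, "dz": 0, "turn": 0, "jaw": 0}, {"dx": 0, "dy": 0, "dz": 0, "turn": 0, "jaw": 0}, {"dx": 0, "dy": 0, "dz": 0, "turn": 0, "jaw": 0}]}}

```text
time_s: 12.07
position: [0.4615, 0.2575, 0.0088]
ee_rot: [-3.141, 0.047, -0.0]
contact_force: [-0.2, -0.9, 3.5]
width: 0.513
grasp_force: 15.0
```

{"op": "servo_tool", "data": {"series": [{"dx": 0, "dy": 0, "dz": -0.3, "turn": 0, "jaw": 0}, {"dx": 0, "dy": 0, "dz": -0.8, "turn": 0, "jaw": 0}, {"dx": 0, "dy": 0, "dz": -0.9, "turn": 0, "jaw": 0}, {"dx": 0, "dy": 0, "dz": -0.9, "turn": 0, "jaw": 0}, {"dx": 0, "dy": 0, "dz": -0.9, "turn": 0, "jaw": 0}, {"dx": 0, "dy": 0, "dz": 0, "turn": 0, "jaw": 0}]}}

```text
time_s: 12.57
position: [0.4641, 0.2587, 0.1679]
ee_rot: [-3.137, 0.047, -0.015]
contact_force: [0.0, 0.6, 0.1]
width: 0.515
grasp_force: 15.0
```

```bash
python3 mv.py .51 -.216 .15 -13.2
```

```text
turn 2.3 then d(units) [ 3.83 11.29  0.45] rows>= 11.9 | now [0.4641 0.2587 0.1679] yaw -1.7 t 12.57
```

{"op": "servo_tool", "data": {"series": [{"dx": 0.1, "dy": 0.95, "dz": 0, "turn": 0.8, "jaw": 0}, {"dx": 0.2, "dy": 0.95, "dz": 0, "turn": 0.8, "jaw": 0}, {"dx": 0.3, "dy": 0.95, "dz": 0, "turn": 0.7, "jaw": 0}, {"dx": 0.3, "dy": 0.95, "dz": 0, "turn": 0, "jaw": 0}, {"dx": 0.3, "dy": 0.95, "dz": 0, "turn": 0, "jaw": 0}, {"dx": 0.3, "dy": 0.95, "dz": 0, "turn": 0, "jaw": 0}, {"dx": 0.3, "dy": 0.95, "dz": 0, "turn": 0, "jaw": 0}, {"dx": 0.3, "dy": 0.95, "dz": 0, "turn": 0, "jaw": 0}]}}

```text
time_s: 13.23
position: [0.4884, -0.0594, 0.161]
ee_rot: [-3.121, 0.362, -0.0]
contact_force: [-0.2, 0.9, -1.4]
width: 0.513
grasp_force: 15.0
```

```bash
python3 mv.py .51 -.216 .15 -13.2
```

```text
turn -0.0 then d(units) [1.42 3.69 0.28] rows>= 4.0 | now [ 0.4884 -0.0594  0.161 ] yaw -13.2 t 13.23
```

{"op": "servo_tool", "data": {"series": [{"dx": 0.28, "dy": 0.74, "dz": 0, "turn": 0, "jaw": 0}, {"dx": 0.28, "dy": 0.74, "dz": 0, "turn": 0, "jaw": 0}, {"dx": 0.28, "dy": 0.74, "dz": 0, "turn": 0, "jaw": 0}, {"dx": 0.29, "dy": 0.74, "dz": 0.1, "turn": 0, "jaw": 0}, {"dx": 0.29, "dy": 0.73, "dz": 0.2, "turn": 0, "jaw": 0}, {"dx": 0, "dy": 0, "dz": 0, "turn": 0, "jaw": 0}, {"dx": 0, "dy": 0, "dz": 0, "turn": 0, "jaw": 0}]}}

```text
time_s: 13.82
position: [0.5098, -0.215, 0.1482]
ee_rot: [-3.12, 0.365, 0.002]
contact_force: [-0.2, 0.6, -1.4]
width: 0.517
grasp_force: 15.0
```

```bash
python3 mv.py .51 -.2158 .128 -13.2
```

```text
turn -0.03 then d(units) [0.01 0.02 0.51] rows>= 0.5 | now [ 0.5098 -0.215   0.1482] yaw -13.4 t 13.82
```

{"op": "servo_tool", "data": {"series": [{"dx": 0, "dy": 0, "dz": 0.25, "turn": 0, "jaw": 0}, {"dx": 0, "dy": 0, "dz": 0.25, "turn": 0, "jaw": 0}, {"dx": 0, "dy": 0, "dz": 0.1, "turn": 0, "jaw": 0}, {"dx": 0, "dy": 0, "dz": 0.08, "turn": 0, "jaw": 0}]}}

```text
time_s: 14.15
position: [0.5102, -0.2131, 0.1207]
ee_rot: [-3.12, 0.36, 0.001]
contact_force: [0.1, 2.6, 4.4]
width: 0.513
grasp_force: 15.0
```

{"op": "servo_tool", "data": {"series": [{"dx": 0, "dy": 0, "dz": 0.1, "turn": 0, "jaw": 0}, {"dx": 0, "dy": 0, "dz": 0.1, "turn": 0, "jaw": 0}, {"dx": 0, "dy": 0, "dz": 0.05, "turn": 0, "jaw": 0}, {"dx": 0, "dy": 0, "dz": 0, "turn": 0, "jaw": 0}]}}

```text
time_s: 14.48
position: [0.5105, -0.214, 0.1112]
ee_rot: [-3.121, 0.362, -0.0]
contact_force: [1.9, 1.8, 1.8]
width: 0.513
grasp_force: 15.0
```

{"op": "servo_tool", "data": {"series": [{"dx": 0, "dy": 0, "dz": -0.5, "turn": 0, "jaw": 0}, {"dx": 0, "dy": 0, "dz": -0.4, "turn": 0, "jaw": 0}, {"dx": 0, "dy": 0, "dz": 0, "turn": 0, "jaw": 0}, {"dx": 0, "dy": 0, "dz": 0, "turn": 0, "jaw": 0}]}}

```text
time_s: 14.82
position: [0.5105, -0.2144, 0.1476]
ee_rot: [3.12, -0.362, 0.002]
contact_force: [0.3, 0.1, -0.6]
width: 0.517
grasp_force: 15.0
```

```bash
python3 pk.py 50 4.3 2.8 6.4; python3 - <<'E'
from plant import get_image; import pickle; from fit import *; from mv import state
i=get_image("scene"); pickle.dump(i,open("im4.pkl","wb")); o,p,R,a=state(); piv=p+[0,0,.0036]
k=5;u0,v0=115,160; b=cv2.resize(i["color"][v0:v0+115,u0:u0+80],None,fx=k,fy=k,interpolation=cv2.INTER_CUBIC); b2=b.copy()
for t,col in((10,(0,255,0)),(25,(255,0,255))):
    for e in((-32,32,-24,24),(-23,23,-15,15)):
        X=np.array([[e[0],e[2],3.6],[e[1],e[2],3.6],[e[1],e[3],3.6],[e[0],e[3],3.6]])/1e3-[.0043,0,0]
        X=X@Ry(np.radians(t)).T@Rz(np.radians(a)).T+piv
        cv2.polylines(b2,[((proj(i,X)+.5-[u0,v0])*k).astype(np.int32)],True,col)
cv2.imwrite("pics/tilt2.png",np.hstack([b,b2]))
E
```

```text
turn -0.01 then d(units) [0.43 0.04 0.9 ] rows>= 1.0 | now [ 0.5105 -0.2144  0.1476] yaw -13.2 t 14.82
```

View pics/tilt2.png

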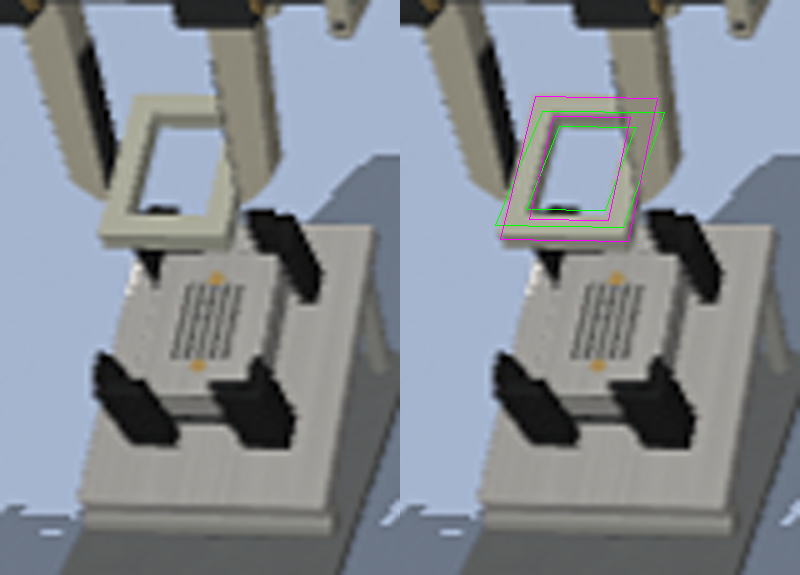

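Picture: the spacer frame is tilted close to the 25° outline and centred in the fingers. The body below is seated. Inserting.

{"op": "servo_tool", "data": {"series": [{"dx": 0.22, "dy": 0.04, "dz": 0, "turn": 0, "jaw": 0}, {"dx": 0.21, "dy": 0, "dz": 0.1, "turn": 0, "jaw": 0}, {"dx": 0, "dy": 0, "dz": 0.4, "turn": 0, "jaw": 0}, {"dx": 0, "dy": 0, "dz": 0.4, "turn": 0, "jaw": 0}, {"dx": 0, "dy": 0, "dz": 0, "turn": 0, "jaw": 0}, {"dx": -0.07, "dy": 0, "dz": 0.15, "turn": 0, "jaw": 0}, {"dx": -0.07, "dy": 0, "dz": 0.15, "turn": 0, "jaw": 0}, {"dx": 0, "dy": 0, "dz": 0, "turn": 0, "jaw": 0}]}}

```text
time_s: 15.53
position: [0.5209, -0.2183, 0.0987]
ee_rot: [-3.121, 0.362, 0.001]
contact_force: [0.7, 0.2, -2.7]
width: 0.515
grasp_force: 15.0
```

{"op": "servo_tool", "data": {"series": [{"dx": -0.05, "dy": 0, "dz": 0.11, "turn": 0, "jaw": 0}, {"dx": -0.04, "dy": 0, "dz": 0.08, "turn": 0, "jaw": 0}, {"dx": 0, "dy": 0, "dz": 0, "turn": 0, "jaw": 0}]}}

```text
time_s: 15.78
position: [0.518, -0.2177, 0.0918]
ee_rot: [3.12, -0.362, 0.002]
contact_force: [1.6, -0.9, -1.6]
width: 0.512
grasp_force: 15.0
```

```bash
python3 pk.py 20 4.3 2.8 6.4
```

```text
turn -0.01 then d(units) [-0.09  0.    0.18] rows>= 0.2 | now [ 0.518  -0.2177  0.0918] yaw -13.2 t 15.78
```

{"op": "servo_tool", "data": {"series": [{"dx": -0.05, "dy": 0, "dz": 0.1, "turn": 0, "jaw": 0}, {"dx": -0.03, "dy": 0, "dz": 0.07, "turn": 0, "jaw": 0}, {"dx": 0, "dy": 0, "dz": 0, "turn": 0, "jaw": 0}]}}

```text
time_s: 16.03
position: [0.5148, -0.2169, 0.0848]
ee_rot: [3.12, -0.362, 0.001]
contact_force: [4.6, -0.9, -1.0]
width: 0.513
grasp_force: 15.0
```

{"op": "servo_tool", "data": {"series": [{"dx": -0.01, "dy": 0, "dz": 0.03, "turn": 0, "jaw": 0}, {"dx": 0, "dy": 0, "dz": 0.03, "turn": 0, "jaw": 0}, {"dx": 0, "dy": 0, "dz": 0, "turn": 0, "jaw": 0}]}}

```text
time_s: 16.28
position: [0.5145, -0.2169, 0.0836]
ee_rot: [3.12, -0.362, 0.001]
contact_force: [-0.4, 0.0, 10.4]
width: 0.514
grasp_force: 15.0
```

```bash
python3 pk.py 20 4.3 2.8 6.4
```

```text
turn -0.01 then d(units) [ 0.    0.   -0.02] rows>= 0.0 | now [ 0.5145 -0.2169  0.0836] yaw -13.2 t 16.28
```

{"op": "servo_tool", "data": {"series": [{"dx": 0, "dy": 0, "dz": 0.04, "turn": 0, "jaw": 0}, {"dx": 0, "dy": 0, "dz": 0.03, "turn": 0, "jaw": 0}, {"dx": 0, "dy": 0, "dz": 0, "turn": 0, "jaw": 0}]}}

```text
time_s: 16.53
position: [0.5151, -0.2172, 0.0818]
ee_rot: [3.12, -0.362, 0.003]
contact_force: [-2.0, 0.5, 18.9]
width: 0.514
grasp_force: 15.0
```

{"op": "servo_tool", "data": {"series": [{"dx": 0, "dy": 0, "dz": -0.05, "turn": 0, "jaw": 0}, {"dx": 0, "dy": 0, "dz": 0, "turn": 0, "jaw": 1}, {"dx": 0, "dy": 0, "dz": 0, "turn": 0, "jaw": 1}, {"dx": 0, "dy": 0, "dz": 0, "turn": 0, "jaw": 1}, {"dx": 0, "dy": 0, "dz": 0, "turn": 0, "jaw": 1}, {"dx": 0, "dy": 0, "dz": 0, "turn": 0, "jaw": 1}]}}

```text
time_s: 17.03
position: [0.514, -0.2166, 0.0816]
ee_rot: [-3.12, 0.362, 0.001]
contact_force: [-0.7, -0.1, 0.0]
width: 0.816
grasp_force: 0.0
```

{"op": "servo_tool", "data": {"series": [{"dx": 0.2, "dy": 0, "dz": -0.42, "turn": 0, "jaw": 1}, {"dx": 0.3, "dy": 0, "dz": -0.65, "turn": 0, "jaw": 1}, {"dx": 0.3, "dy": 0, "dz": -0.65, "turn": 0, "jaw": 1}, {"dx": 0, "dy": -0.5, "dz": -0.6, "turn": 0, "jaw": 1}, {"dx": 0, "dy": -0.95, "dz": 0, "turn": 0, "jaw": 1}, {"dx": 0, "dy": -1, "dz": 0, "turn": 0, "jaw": 1}, {"dx": 0, "dy": -1, "dz": 0, "turn": 0, "jaw": 1}, {"dx": 0, "dy": -1, "dz": 0, "turn": 0, "jaw": 1}]}}

```text
time_s: 17.7
position: [0.5861, -0.049, 0.1747]
ee_rot: [3.121, -0.363, -0.0]
contact_force: [0.9, -0.1, -0.1]
width: 0.997
grasp_force: 0.0
```

```bash
python3 mv.py .5673 .1390 .07 7.1; cat > look.py <<'E'
from plant import get_image; import pickle,sys; from fit import *
i=get_image("scene"); j=get_image("top"); pickle.dump((i,j),open("im5.pkl","wb"))
R,t=nestT([.5,-.2135,np.radians(-13.2)])
# sharpness of each stack outline hypothesis: scene edge offset of the spacer hole / top frame
for n,im in(("scene",i),("top",j)):
    g=cv2.GaussianBlur(cv2.cvtColor(im["color"],cv2.COLOR_BGR2GRAY),(3,3),.6).astype(float)
    gx=cv2.Sobel(g,cv2.CV_64F,1,0); gy=cv2.Sobel(g,cv2.CV_64F,0,1); G=np.hypot(gx,gy)
    def sc(q):  # shift mm in pocket x,y,z, tilt deg
        E=[]
        for X,Y in((23,15),):
            for s in np.linspace(-1,1,30):
                E+=[[X*s,Y,0],[X*s,-Y,0],[X,Y*s,0],[-X,Y*s,0]]
        X=np.array(E)@Ry(np.radians(q[3])).T+[q[0],q[1],30+q[2]]
        p=proj(im,X/1e3@R.T+t).astype(np.float32)
        return -cv2.remap(G,p[:,0],p[:,1],cv2.INTER_LINEAR).mean()
    b=min(((sc((x,y,z,w)),x,y,z,w) for x in np.arange(-4,4.1,1) for y in np.arange(-4,4.1,1) for z in(-3,0,3,6) for w in(-6,-3,0,3)))
    print(n,b,"nominal",sc((0,0,0,0)))
E
python3 look.py
```

```text
turn -4.07 then d(units) [ 0.11 -4.72  2.62] rows>= 5.4 | now [ 0.5861 -0.049   0.1747] yaw -13.3 t 17.7
scene (np.float64(-288.3272401354968), np.float64(1.0), np.float64(1.0), 3, -3) nominal -280.30241302488974
top (np.float64(-128.63271322568508), np.float64(4.0), np.float64(0.0), 6, -6) nominal -97.87936892219777
```

Scene edges agree with the spacer seated at the nominal place (within about 1 mm in plane). Next is the cover.

{"op": "servo_tool", "data": {"series": [{"dx": 0, "dy": -0.8, "dz": 0, "turn": -0.82, "jaw": 1}, {"dx": 0, "dy": -0.8, "dz": 0, "turn": -0.82, "jaw": 1}, {"dx": 0, "dy": -0.8, "dz": 0.2, "turn": -0.82, "jaw": 1}, {"dx": 0, "dy": -0.8, "dz": 0.4, "turn": -0.81, "jaw": 1}, {"dx": 0, "dy": -0.8, "dz": 0.5, "turn": -0.8, "jaw": 1}, {"dx": 0, "dy": -0.6, "dz": 0.6, "turn": 0, "jaw": 1}, {"dx": 0, "dy": 0, "dz": 0.5, "turn": 0, "jaw": 1}, {"dx": 0, "dy": 0, "dz": 0, "turn": 0, "jaw": 1}]}}

```text
time_s: 18.47
position: [0.5947, 0.132, 0.0827]
ee_rot: [3.135, 0.198, -0.01]
contact_force: [-0.5, -0.3, -0.6]
width: 0.996
grasp_force: 0.0
```

```bash
python3 mv.py .5673 .1391 .0085 7.1
```

```text
turn 0.02 then d(units) [-0.66 -0.26  1.85] rows>= 2.0 | now [0.5947 0.132  0.0827] yaw 7.2 t 18.47
```

{"op": "servo_tool", "data": {"series": [{"dx": -0.33, "dy": -0.13, "dz": 0.2, "turn": 0, "jaw": 1}, {"dx": -0.33, "dy": -0.13, "dz": 0.4, "turn": 0, "jaw": 1}, {"dx": 0, "dy": 0, "dz": 0.6, "turn": 0, "jaw": 1}, {"dx": 0, "dy": 0, "dz": 0.3, "turn": 0, "jaw": 1}, {"dx": 0, "dy": 0, "dz": 0, "turn": 0, "jaw": 1}, {"dx": 0, "dy": 0, "dz": 0, "turn": 0, "jaw": 1}]}}

```text
time_s: 18.97
position: [0.5703, 0.1381, 0.0272]
ee_rot: [3.136, 0.194, 0.0]
contact_force: [0.3, -0.6, 0.8]
width: 0.999
grasp_force: 0.0
```

```bash
python3 mv.py .5673 .1391 .0085 7.1
```

```text
turn -0.0 then d(units) [-0.07 -0.04  0.47] rows>= 0.5 | now [0.5703 0.1381 0.0272] yaw 7.1 t 18.97
```

{"op": "servo_tool", "data": {"series": [{"dx": -0.07, "dy": -0.04, "dz": 0.25, "turn": 0, "jaw": 1}, {"dx": 0, "dy": 0, "dz": 0.22, "turn": 0, "jaw": 1}, {"dx": 0, "dy": 0, "dz": 0, "turn": 0, "jaw": 0.65}, {"dx": 0, "dy": 0, "dz": 0, "turn": 0, "jaw": 0.65}, {"dx": 0, "dy": 0, "dz": 0, "turn": 0, "jaw": 0.6}, {"dx": 0, "dy": 0, "dz": 0, "turn": 0, "jaw": 0.6}]}}

```text
time_s: 19.47
position: [0.567, 0.14, 0.0082]
ee_rot: [-3.135, -0.195, -0.001]
contact_force: [-0.6, 0.3, 0.3]
width: 0.759
grasp_force: 0.0
```

{"op": "servo_tool", "data": {"series": [{"dx": 0, "dy": 0, "dz": 0, "turn": 0, "jaw": 0}, {"dx": 0, "dy": 0, "dz": 0, "turn": 0, "jaw": 0}, {"dx": 0, "dy": 0, "dz": 0, "turn": 0, "jaw": 0}, {"dx": 0, "dy": 0, "dz": 0, "turn": 0, "jaw": 0}, {"dx": 0, "dy": 0, "dz": 0, "turn": 0, "jaw": 0}, {"dx": 0, "dy": 0, "dz": 0, "turn": 0, "jaw": 0}]}}

```text
time_s: 19.97
position: [0.5668, 0.1399, 0.008]
ee_rot: [3.136, 0.195, 0.0]
contact_force: [0.4, -1.4, 2.3]
width: 0.514
grasp_force: 15.0
```

{"op": "servo_tool", "data": {"series": [{"dx": 0, "dy": 0, "dz": -0.3, "turn": 0, "jaw": 0}, {"dx": 0, "dy": 0, "dz": -0.8, "turn": 0, "jaw": 0}, {"dx": 0, "dy": 0, "dz": -0.9, "turn": 0, "jaw": 0}, {"dx": 0, "dy": 0, "dz": -0.9, "turn": 0, "jaw": 0}, {"dx": 0, "dy": 0, "dz": -0.9, "turn": 0, "jaw": 0}, {"dx": 0, "dy": 0, "dz": 0, "turn": 0, "jaw": 0}]}}

```text
time_s: 20.47
position: [0.5697, 0.1405, 0.1677]
ee_rot: [-3.134, -0.195, -0.017]
contact_force: [0.9, -0.1, -0.6]
width: 0.51
grasp_force: 15.0
```

```bash
python3 mv.py .51 -.2158 .15 -13.2
```

```text
turn 4.07 then d(units) [0.58 9.01 0.44] rows>= 9.0 | now [0.5697 0.1405 0.1677] yaw 7.1 t 20.47
```

{"op": "servo_tool", "data": {"series": [{"dx": 0, "dy": 0.9, "dz": 0, "turn": 0.82, "jaw": 0}, {"dx": 0, "dy": 0.9, "dz": 0, "turn": 0.82, "jaw": 0}, {"dx": 0, "dy": 0.9, "dz": 0, "turn": 0.82, "jaw": 0}, {"dx": 0, "dy": 0.9, "dz": 0, "turn": 0.81, "jaw": 0}, {"dx": 0, "dy": 0.9, "dz": 0, "turn": 0.8, "jaw": 0}, {"dx": 0, "dy": 0.9, "dz": 0, "turn": 0, "jaw": 0}, {"dx": 0, "dy": 0.9, "dz": 0, "turn": 0, "jaw": 0}]}}

```text
time_s: 21.05
position: [0.5462, -0.1108, 0.1601]
ee_rot: [-3.121, 0.362, -0.0]
contact_force: [1.0, -0.1, -0.0]
width: 0.512
grasp_force: 15.0
```

```bash
python3 mv.py .51 -.2158 .15 -13.2
```

```text
turn -0.01 then d(units) [-0.28  2.76  0.25] rows>= 2.8 | now [ 0.5462 -0.1108  0.1601] yaw -13.2 t 21.05
```

{"op": "servo_tool", "data": {"series": [{"dx": -0.07, "dy": 0.7, "dz": 0, "turn": 0, "jaw": 0}, {"dx": -0.07, "dy": 0.7, "dz": 0, "turn": 0, "jaw": 0}, {"dx": -0.07, "dy": 0.7, "dz": 0.1, "turn": 0, "jaw": 0}, {"dx": -0.07, "dy": 0.66, "dz": 0.15, "turn": 0, "jaw": 0}, {"dx": 0, "dy": 0, "dz": 0, "turn": 0, "jaw": 0}, {"dx": 0, "dy": 0, "dz": 0, "turn": 0, "jaw": 0}]}}

```text
time_s: 21.55
position: [0.5102, -0.2148, 0.1498]
ee_rot: [-3.12, 0.365, 0.001]
contact_force: [-0.8, 0.2, -0.4]
width: 0.517
grasp_force: 15.0
```

```bash
python3 mv.py .51 -.2158 .11 -13.2
```

```text
turn -0.03 then d(units) [0.   0.03 1.  ] rows>= 1.0 | now [ 0.5102 -0.2148  0.1498] yaw -13.4 t 21.55
```

{"op": "servo_tool", "data": {"series": [{"dx": 0, "dy": 0.03, "dz": 0.3, "turn": 0, "jaw": 0}, {"dx": 0, "dy": 0, "dz": 0.25, "turn": 0, "jaw": 0}, {"dx": 0, "dy": 0, "dz": 0.1, "turn": 0, "jaw": 0}, {"dx": 0, "dy": 0, "dz": 0.1, "turn": 0, "jaw": 0}]}}

```text
time_s: 21.88
position: [0.5107, -0.2144, 0.1196]
ee_rot: [-3.12, 0.36, 0.0]
contact_force: [0.9, 2.7, 4.2]
width: 0.515
grasp_force: 15.0
```

{"op": "servo_tool", "data": {"series": [{"dx": 0, "dy": 0, "dz": 0.1, "turn": 0, "jaw": 0}, {"dx": 0, "dy": 0, "dz": 0.1, "turn": 0, "jaw": 0}, {"dx": 0, "dy": 0, "dz": 0.05, "turn": 0, "jaw": 0}, {"dx": 0, "dy": 0, "dz": 0, "turn": 0, "jaw": 0}]}}

```text
time_s: 22.22
position: [0.5106, -0.2151, 0.1096]
ee_rot: [-3.121, 0.362, -0.0]
contact_force: [1.1, 1.5, 1.1]
width: 0.515
grasp_force: 15.0
```

{"op": "servo_tool", "data": {"series": [{"dx": 0, "dy": 0, "dz": -0.5, "turn": 0, "jaw": 0}, {"dx": 0, "dy": 0, "dz": -0.4, "turn": 0, "jaw": 0}, {"dx": 0, "dy": 0, "dz": 0, "turn": 0, "jaw": 0}, {"dx": 0, "dy": 0, "dz": 0, "turn": 0, "jaw": 0}]}}

```text
time_s: 22.55
position: [0.5105, -0.2156, 0.146]
ee_rot: [3.12, -0.362, 0.002]
contact_force: [0.1, 0.1, -1.3]
width: 0.515
grasp_force: 15.0
```

```bash
python3 pk.py 50 3.6 2 6; cat > cov.py <<'E'
import sys; from plant import get_image; from fit import *
def covfit(piv,yaw,off,dz,t0=20,roi=(120,190,165,260),occl=True):
    i=get_image("scene"); u0,u1,v0,v1=roi; c=i["color"].astype(float)[v0:v1,u0:u1]
    m=np.clip((c[...,2]-c[...,0])/90,0,1); m=((c[...,2]-c[...,0])>55)*1.
    hole=cv2.morphologyEx(m.astype(np.uint8),cv2.MORPH_CLOSE,np.ones((9,9))); m=hole.astype(float)
    vis=np.ones_like(m)
    # only compare rows/cols: finger or post pixels (dark or beige) carry no weight
    V=c.max(2); br=c[...,0]-c[...,2]; w=((m>0)|(br>8)|((V>125)&(br>-12)))*1.
    def e(q):
        X=(box(-32-off,32-off,-24,24,-dz,10-dz)@Ry(np.radians(q[2])).T+[q[0]/1e3,q[3]/1e3,q[1]/1e3])@Rz(np.radians(yaw)).T+piv
        return (w*(render(i,roi,[X])-m)**2).sum()
    for t in(0,10,15,20,25,30):
        s=minimize(lambda q:e([q[0],q[1],t,q[2]]),[0,0,0],method="Nelder-Mead",options=dict(initial_simplex=[[0,0,0],[5,0,0],[0,5,0],[0,0,5]])); print(t,"dx dz dy",s.x.round(1),round(s.fun,1),"of",m.sum())
E
python3 - <<'E'
from cov import *; from mv import state
o,p,R,a=state(); covfit(p+[0,0,.004],a,3.6,6)
E
```

```text
turn -0.01 then d(units) [0.4  0.01 0.87] rows>= 1.0 | now [ 0.5105 -0.2156  0.146 ] yaw -13.2 t 22.55
0 dx dz dy [4.1 1.4 0.8] 288.1 of 566.0
10 dx dz dy [1.6 1.9 0.1] 200.7 of 566.0
15 dx dz dy [0.9 3.  0.5] 167.6 of 566.0
20 dx dz dy [0.9 2.6 0.5] 154.0 of 566.0
25 dx dz dy [0.7 2.6 0.5] 156.3 of 566.0
30 dx dz dy [-1.   0.5 -0.3] 165.9 of 566.0
```

Tilt is about 22° and centred. Inserting the cover.

{"op": "servo_tool", "data": {"series": [{"dx": 0.2, "dy": 0.01, "dz": 0, "turn": 0, "jaw": 0}, {"dx": 0.2, "dy": 0, "dz": 0.1, "turn": 0, "jaw": 0}, {"dx": 0, "dy": 0, "dz": 0.4, "turn": 0, "jaw": 0}, {"dx": 0, "dy": 0, "dz": 0.37, "turn": 0, "jaw": 0}, {"dx": 0, "dy": 0, "dz": 0, "turn": 0, "jaw": 0}, {"dx": -0.05, "dy": 0, "dz": 0.1, "turn": 0, "jaw": 0}, {"dx": -0.05, "dy": 0, "dz": 0.1, "turn": 0, "jaw": 0}, {"dx": 0, "dy": 0, "dz": 0, "turn": 0, "jaw": 0}]}}

```text
time_s: 23.27
position: [0.5217, -0.2183, 0.1026]
ee_rot: [-3.12, 0.362, 0.001]
contact_force: [0.0, 0.4, -1.0]
width: 0.512
grasp_force: 15.0
```

```bash
python3 pk.py 30 3.6 2 6
```

```text
turn -0.01 then d(units) [-0.09  0.01  0.24] rows>= 0.3 | now [ 0.5217 -0.2183  0.1026] yaw -13.2 t 23.27
```

{"op": "servo_tool", "data": {"series": [{"dx": -0.05, "dy": 0, "dz": 0.12, "turn": 0, "jaw": 0}, {"dx": -0.04, "dy": 0, "dz": 0.1, "turn": 0, "jaw": 0}, {"dx": 0, "dy": 0, "dz": 0, "turn": 0, "jaw": 0}]}}

```text
time_s: 23.52
position: [0.5188, -0.2178, 0.094]
ee_rot: [3.12, -0.362, 0.002]
contact_force: [1.8, -0.4, -1.2]
width: 0.51
grasp_force: 15.0
```

{"op": "servo_tool", "data": {"series": [{"dx": 0, "dy": 0, "dz": 0.03, "turn": 0, "jaw": 0}, {"dx": 0, "dy": 0, "dz": 0.03, "turn": 0, "jaw": 0}, {"dx": 0, "dy": 0, "dz": 0, "turn": 0, "jaw": 0}]}}

```text
time_s: 23.77
position: [0.5186, -0.2177, 0.092]
ee_rot: [3.12, -0.362, 0.0]
contact_force: [-0.8, -0.9, 2.3]
width: 0.515
grasp_force: 15.0
```

```bash
python3 pk.py 30 3.6 2 6
```

```text
turn -0.01 then d(units) [-0.02  0.   -0.03] rows>= 0.0 | now [ 0.5186 -0.2177  0.092 ] yaw -13.2 t 23.77
```

{"op": "servo_tool", "data": {"series": [{"dx": 0, "dy": 0, "dz": 0.04, "turn": 0, "jaw": 0}, {"dx": 0, "dy": 0, "dz": 0.03, "turn": 0, "jaw": 0}, {"dx": 0, "dy": 0, "dz": 0, "turn": 0, "jaw": 0}]}}

```text
time_s: 24.02
position: [0.5193, -0.218, 0.0909]
ee_rot: [3.12, -0.362, 0.003]
contact_force: [-3.6, 2.5, 18.5]
width: 0.517
grasp_force: 15.0
```

{"op": "servo_tool", "data": {"series": [{"dx": 0, "dy": 0, "dz": 0.02, "turn": 0, "jaw": 0}, {"dx": 0, "dy": 0, "dz": 0, "turn": 0, "jaw": 0}]}}

```text
time_s: 24.18
position: [0.5195, -0.218, 0.0904]
ee_rot: [3.12, -0.362, 0.004]
contact_force: [-3.7, 1.2, 21.0]
width: 0.517
grasp_force: 15.0
```

{"op": "servo_tool", "data": {"series": [{"dx": 0, "dy": 0, "dz": -0.05, "turn": 0, "jaw": 0}, {"dx": 0, "dy": 0, "dz": 0, "turn": 0, "jaw": 1}, {"dx": 0, "dy": 0, "dz": 0, "turn": 0, "jaw": 1}, {"dx": 0, "dy": 0, "dz": 0, "turn": 0, "jaw": 1}, {"dx": 0, "dy": 0, "dz": 0, "turn": 0, "jaw": 1}, {"dx": 0, "dy": 0, "dz": 0, "turn": 0, "jaw": 1}]}}

```text
time_s: 24.68
position: [0.5183, -0.2175, 0.0899]
ee_rot: [-3.12, 0.362, 0.001]
contact_force: [-0.1, -0.2, 0.3]
width: 0.823
grasp_force: 0.0
```

{"op": "servo_tool", "data": {"series": [{"dx": 0.2, "dy": 0, "dz": -0.42, "turn": 0, "jaw": 1}, {"dx": 0.3, "dy": 0, "dz": -0.65, "turn": 0, "jaw": 1}, {"dx": 0.3, "dy": 0, "dz": -0.65, "turn": 0, "jaw": 1}, {"dx": 0, "dy": -0.5, "dz": -0.6, "turn": 0, "jaw": 1}, {"dx": 0, "dy": -0.95, "dz": 0, "turn": 0, "jaw": 1}, {"dx": 0, "dy": -1, "dz": 0, "turn": 0, "jaw": 1}, {"dx": 0, "dy": -1, "dz": 0, "turn": 0, "jaw": 1}, {"dx": 0, "dy": -1, "dz": 0, "turn": 0, "jaw": 1}]}}

```text
time_s: 25.35
position: [0.5904, -0.05, 0.1831]
ee_rot: [-3.121, 0.363, 0.0]
contact_force: [-0.3, -1.2, 0.4]
width: 0.998
grasp_force: 0.0
```

```bash
python3 - <<'E'
from plant import get_image; from fit import *
i=get_image("scene"); j=get_image("top")
k=5; u0,v0=120,180
b=cv2.resize(i["color"][v0:v0+105,u0:u0+80],None,fx=k,fy=k,interpolation=cv2.INTER_CUBIC); 
R,t=nestT([.5,-.2135,np.radians(-13.2)])
b2=cv2.resize(j["color"][200:284,342:406],(400,525),interpolation=cv2.INTER_CUBIC)
h=cv2.convexHull(((proj(i,box(-32,32,-24,24,30,40)@R.T+t)+.5-[u0,v0])*k).astype(np.float32)).astype(np.int32); cv2.polylines(b,[h],True,(255,0,255))
cv2.imwrite("pics/final.png",np.hstack([b,b2]))
E
```

```text
(no output)
```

View pics/final.png

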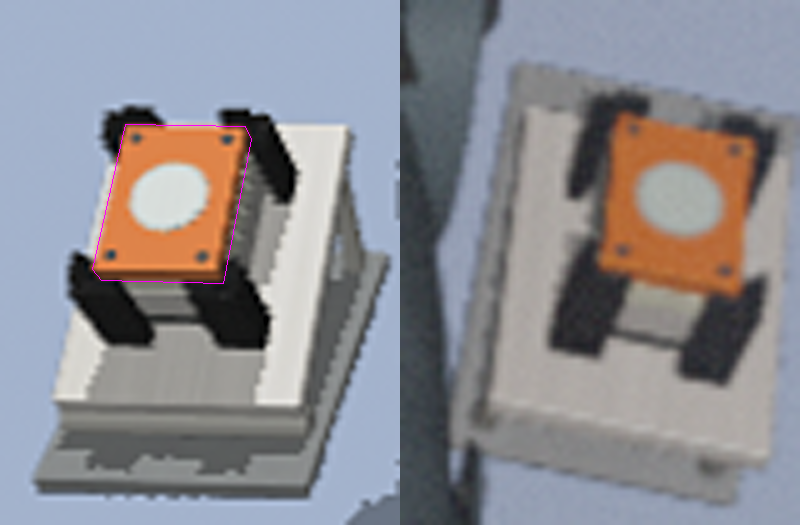

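The cover matches the seated outline in the scene view. I'll check tilt and height numerically in both views before handing in.

```bash
python3 - <<'E'
from plant import get_image; from fit import *
R,t=nestT([.5,-.2135,np.radians(-13.2)])
for n,roi in(("scene",(125,185,190,250)),("top",(360,415,200,265))):
    i=get_image(n); u0,u1,v0,v1=roi; c=i["color"].astype(float)[v0:v1,u0:u1]
    m=cv2.morphologyEx(((c[...,2]-c[...,0])>45).astype(np.uint8),cv2.MORPH_CLOSE,cv2.getStructuringElement(2,(17,17))).astype(float)
    def e(q,tl,z):
        X=(box(-32,32,-24,24,0,10)@Ry(np.radians(tl)).T@Rz(np.radians(q[2])).T+[q[0]/1e3,q[1]/1e3,z/1e3])@R.T+t
        return ((render(i,roi,[X])-m)**2).sum()
    for tl,z in((0,30),(0,33),(0,36),(-5,33),(-3,31.5),(3,31.5),(5,33)):
        s=minimize(lambda q:e(q,tl,z),[0,0,0],method="Nelder-Mead",options=dict(initial_simplex=[[0,0,0],[3,0,0],[0,3,0],[0,0,4]])); print(n,"tilt",tl,"z",z,"dx dy yaw",s.x.round(1),"err",round(s.fun,1),"of",m.sum())
E
```

```text
scene tilt 0 z 30 dx dy yaw [-0.7 -1.2  0.4] err 21.6 of 792.0
scene tilt 0 z 33 dx dy yaw [0.9 0.  0.1] err 25.9 of 792.0
scene tilt 0 z 36 dx dy yaw [ 2.5  1.4 -0.2] err 28.6 of 792.0
scene tilt -5 z 33 dx dy yaw [1.3 0.1 1.7] err 23.2 of 792.0
scene tilt -3 z 31.5 dx dy yaw [ 0.5 -0.4  1.2] err 19.1 of 792.0
scene tilt 3 z 31.5 dx dy yaw [-0.  -0.6 -0.7] err 31.9 of 792.0
scene tilt 5 z 33 dx dy yaw [ 0.4  0.2 -1.9] err 40.4 of 792.0
top tilt 0 z 30 dx dy yaw [ 1.1 -0.4 -1. ] err 21.6 of 592.0
top tilt 0 z 33 dx dy yaw [-1.1  0.1 -0.9] err 22.9 of 592.0
top tilt 0 z 36 dx dy yaw [-3.1  0.6 -0.9] err 24.8 of 592.0
top tilt -5 z 33 dx dy yaw [-0.4  0.2  0.1] err 39.4 of 592.0
top tilt -3 z 31.5 dx dy yaw [ 0.4 -0.2 -0.3] err 31.2 of 592.0
top tilt 3 z 31.5 dx dy yaw [-0.1 -0.1 -1.4] err 18.3 of 592.0
top tilt 5 z 33 dx dy yaw [-1.3  0.2 -1.4] err 19.6 of 592.0
```

```bash
python3 -c "
from plant import arm; print(arm.job_done())"
```

```text
the job is handed in; nothing more can be done
None
```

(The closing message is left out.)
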